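# Close the sample mill and hold its cover on the run stop

## Task

Close the sample mill for a short clearing run: take its bayonet cover from the bench (the lid with two side lugs and a straight grip bar, not the plain dust lid), let the lugs down through the two slots of the mill's collar, push the cover down against the spring and twist it a quarter turn clockwise, seen from above, up to the stop. The mill runs only as long as the cover is held there and the spring turns it back when let go, so finish while still gripping the cover, level, pushed in and turned to the stop. Leave the other things on the bench where they are.

Things in the scene. Friction and masses are not known exactly. Their poses are not given: they have to be found in the camera images.
- mill: Sample mill, fixed on the bench: round white housing, 140 mm across the foot, 160 mm high, grey panel on its front (-x); on top an open steel chamber inside a bayonet collar 120 mm across. Origin: centre of the underside, z up. The collar's top ring is 5 mm thick with an 88 mm bore and two entry slots 18 mm wide, opposite each other on the mill's own x axis (+x and -x), 55 mm out.
- mill_mouth (a point): Centre of the collar's bore, level with its top face, 160 mm above the mill's origin. With its lugs in the slots, the cover rests on the sprung ring inside with its origin 16.5 mm below this point; pushed 5.5 mm further, the lugs clear the underside of the top ring and can turn. At full travel the origin is 24.5 mm below. Once turned, the top ring keeps it at least 22 mm below.
- mill_slot (a point): Middle of one entry slot: in the top face of the collar, on the mill's +x axis, 49.5 mm from mill_mouth.
- cover: Bayonet cover, aluminium, 0.2 kg, upright on the bench. Origin: centre of the underside, z up. Round plug 82 mm across, 20 mm high, bottom edge chamfered 6 mm. Two lugs at +x and -x reach 51 mm from the centre, 11 mm wide, 7 to 17 mm above the origin. Turning it round by half a turn makes no difference.
- cover_grip (a point): Middle of the cover's black grip bar, on the cover's axis 38 mm above its origin. The bar stands upright on the flat top: 60 mm long along the cover's x (in line with the lugs), 16 mm thick along its y, from 20 to 56 mm above the origin.
- cover_lug (a point): Outer end of the cover's +x lug: 51 mm from the cover's axis, 12 mm above its origin.
- collar_press (a joint): How far the cover has pushed the collar's sprung ring down, m: 0 free, 0.008 at most. The spring pushes up with 4 N at 0, 8 N at full travel.
- collar_turn (a joint): How far the cover's lugs have turned the sprung ring, rad, clockwise seen from above: 0 at rest (lugs under the slots), 1.40 at the stop. The lugs have about 0.07 rad of play in it, so from the middle of the slots the cover meets the stop after about 1.47 rad (84 degrees). A spring turns it back: 0.10 N m at 0, 0.26 N m at the stop.
- dust_lid: Plain dust lid of the mill, to be left alone: aluminium disc 82 mm across and 20 mm high without lugs, with a round black knob 34 mm across, 42 mm high in all. Origin at the centre of its underside.
- mortar: White porcelain mortar, 124 mm across and 68 mm high, its pestle standing in it and leaning out to 120 mm above the bench towards its -x. Origin at the centre of its underside.
- wash_bottle: White plastic wash bottle 74 mm across, 170 mm to the cap, with a bent spout to 203 mm, reaching 61 mm out along its +x. Origin at the centre of its underside.
- scoop: Steel lab scoop lying flat, 174 mm long along its x, 22 mm wide, 10 mm high. Origin under its middle.
- brush: Flat brush with a wooden handle lying flat, 160 mm long along its x, 26 mm wide, 11 mm high. Origin under its middle.
- beaker: Glass beaker 68 mm across, 85 mm high. Origin at the centre of its underside.
- jar: Brown sample jar with a white cap, 54 mm across, 65 mm high. Origin at the centre of its underside.
Things that resemble listed ones, but are neither listed nor needed, are in the scene too. What is shaped like the cover but blue or turquoise is not meant.

How it is judged (in metres and radians):
On the way, in this order (a step that is already met when the one before it is completed fails the run):
1. the bayonet cover is lifted clear of the bench (height (world z) of cover above 0.06 m), for 0.1 s.
2. the cover is in the collar and pushed down against the spring (value of joint collar_press above 0.004 m and horizontal distance between cover and mill_mouth below 0.005 m and z of cover in the frame of mill_mouth below -0.02 m), for 0.1 s.
3. the cover is twisted clockwise to the stop (all of step 2 and value of joint collar_turn above 1.22 rad and angle between the x axis of cover and the x axis of mill, either way round above 1.15 rad), for 0.3 s.
At the end, for the whole second after the job is handed in: Fingers hold the cover (over 2 N), at rest, level within 3.5 deg, within 5 mm of the collar axis, 4 mm or more into the spring (origin 20 mm below the collar top); ring turned past 1.22 of 1.40 rad, lugs 1.15 rad from the slots; every other loose thing within 30 mm of its start (all of step 3 and angle between cover's own z axis and vertical below 0.06 rad and contact force between the fingers and cover above 2 N and linear speed of cover below 0.02 m/s and distance of each of dust_lid, mortar, wash_bottle, scoop, brush, beaker, jar from where it was at the start of the episode below 0.03 m); the arm keeps its last pose, push and grip.
It fails at once if another thing on the bench is moved by more than 30 mm (distance of any of dust_lid, mortar, wash_bottle, scoop, brush, beaker, jar from where it was at the start of the episode above 0.03 m).
It also fails if it takes over 51 s, if anything falls off the work surface, if the arm or the gripper's body presses on something with over 40 N, if the wrist force passes 120 N, or if a joint passes its speed limit or range.

## Robot

A 7-joint arm with a two-finger parallel gripper is mounted at the origin on the work surface. World frame = base frame: x ahead of the robot, y to its left, z up, the work surface at z = 0. Lengths are in mm, angles in degrees, forces in N, time in s.
With the tool pointing down it reaches from about 400 to 900 mm from the base axis. Payload 5.5 kg.
Tool frame: the origin (TCP) lies at the very end of the fingers, on their centre line; the grasp point (between the pads) lies 19 mm behind it; z points along the fingers, x is the direction in which the jaws open and shut, and the axes are right-handed (so a half turn about z gives the same grasp; the last joint's range is limited). The gripper opens to 85 mm and grips with 20 to 120 N. Pads are 22 mm wide; open, the fingers measure 114 mm over their backs; the gripper's body (76 mm by 85 mm) begins 54 mm behind the grasp point. The pads swing forward as they close: fully open they stand 13 mm farther back than shut.
Start: joints at [81.773, 28.699, -24.465, 88.831, 12.651, 65.22, -12.049], TCP at [257.219, -596.941, 231.31] pointing down, gripper open.
Joint ranges: [-164.97, 164.97], [-17.58, 116.51], [-87.97, 89.64], [11.32, 138.91], [-80.73, 260.73], [10.89, 115.49], [-147.41, 147.41]. Speed limits (degrees/s): [147.25, 147.25, 180, 180, 180, 180, 180].

## Interface

Orientations are given as [roll, pitch, yaw] about the fixed x, y, z axes, in that order (R = Rz(yaw) Ry(pitch) Rx(roll)).
In Python, from workcell import arm gives the robot as it stands.
- The arm moves only by the tool arm_command, never from a script. Its arguments are lists of equal length, an entry for each row: "translation": the shift along the tool's x, y, z in cm, a list of three; "rotation": the turn, a rotation vector about the tool's x, y, z in rad, a list of three. A call has exactly 8 rows; each row is the pose to reach, as a shift and turn from the pose commanded when the call began, along the tool's axes at that moment; what a row does not reach only later rows make up. A row lasts 1/12 s, in which the tool goes at most 41.7 mm and 7.16 degrees, less where a joint would pass 70% of its speed; a pose out of reach is approached as far as the arm can. A call with a gripper value outside its range is refused whole. "jaw" is the closure, from -1 (fully open) to 1 (shut), set as the call begins (left out, the last holds). The fingers move at their own pace and stop on an object; "force" is the grip in N (left out, the last holds). Time passes only in rows, so rows that repeat a pose let the fingers close, or fill a call up. It gives the time, the measured TCP pose, the force and the opening at its end, in the units of the state.
- arm.sense(): the state, without advancing time (a new reading comes with each control period).
- arm.snapshot(name): name is "scene" or "top" or "wrist"; returns a dict with "pixels" (400x640x3 uint8, red, green, blue), "range_z" (400x640 float32, mm along the optical axis (not along the pixel's ray), 0 where there is no reading), "K" (3x3 intrinsics, pixels), "R" (3x3) and "t" (3): a world point X has camera coordinates R X + t. Camera axes: x right, y down, z forward; pixel columns grow to the right and rows downward; lengths in mm; the calibration is good to about 2 mm. A picture is of the moment at which its call begins.
- arm.close_job(): hands the job in, once; it reports no verdict.
Trained networks look in a picture, given as the dict that the camera call returned (one of the last four; its "shot" number tells which), for a name from the list of things; names that differ only in an ending like _2 or _b are one class to them, and where a whole thing is asked for, a point or a joint stands for the part that bears it (a point fixed in the world has none). Each returns a list of dicts, best first, with "confidence" (0 to 1); they miss things now and then, are a little off and sometimes report something else, mostly with a low value. They report only what shows in the picture. A call takes as long as a camera call. They do not tell look-alikes from the thing itself.
- arm.look_for(picture, query): "point" ([column, row] in pixels, amid what is visible of it).
- arm.outline_of(picture, query): "region" (400x640 bool, what is visible of it) and "point" ([column, row] in pixels, amid what is visible of it).
- arm.place_of(picture, query): "point" ([column, row] in pixels: a listed point, or the origin of a listed thing).
The state is a dict: "t": time; "qpos": joint angles; "dq": joint speeds; "effort": joint torques, N m; "ee_pos": TCP position; "tool_rot": TCP orientation; "contact_force": force on the tool from outside, world axes, zero at the start; "moment": the same for the moment, N m; "opening": finger opening in mm.
Only numpy, scipy, OpenCV 4.12 (cv2) and the standard library are available. Lean on these libraries where they do the work, as an engineer would, in place of code of your own. Each camera call takes 0.05 s, during which the arm holds its last target.

## Working session

There is one attempt and no reset: what is moved stays moved. The work goes in short steps, Python scripts to look and compute and a tool call to move; the robot and the scene stay as the last step left them, time stands still between calls to the robot, and variables do not carry over. Pictures are saved under pics/ and viewed, and the job is handed in when it is done.

Besides the shell and the picture viewer there is one more tool, called after "Request:" as name(argument=value, ...), one argument or row to a line, values as JSON. arm_command: Moves the arm, as the interface text tells. Its arguments: {"type":"object","properties":{"translation":{"type":"array"},"rotation":{"type":"array"},"jaw":{"type":"number"},"force":{"type":"number"}},"required":["translation","rotation"]}

```bash
ls -la && mkdir -p pics
cat > h.py <<'E'
import numpy as np, cv2, pickle
from workcell import arm
def save(p,name,crop=None,scale=1):
    im=cv2.cvtColor(p["pixels"],cv2.COLOR_RGB2BGR)
    if crop: 
        c0,r0,c1,r1=crop; im=im[r0:r1,c0:c1]
    if scale!=1: im=cv2.resize(im,None,fx=scale,fy=scale,interpolation=cv2.INTER_CUBIC)
    cv2.imwrite("pics/"+name,im)
def world(p,c,r,z=None,d=None):
    K,R,t=map(np.asarray,(p["K"],p["R"],p["t"])); t=t.ravel()
    ray=np.linalg.solve(K,[c,r,1.])
    C=-R.T@t; w=R.T@ray
    if z is not None: s=(z-C[2])/w[2]; return C+s*w
    if d is None: d=p["range_z"][int(round(r)),int(round(c))]
    return C+d*w
def cloud(p):
    K,R,t=map(np.asarray,(p["K"],p["R"],p["t"])); t=t.ravel()
    v,u=np.mgrid[0:400,0:640]; d=p["range_z"].astype(float)
    X=np.stack([(u-K[0,2])/K[0,0]*d,(v-K[1,2])/K[1,1]*d,d],-1)
    W=(X-t)@R
    W[d<=0]=np.nan
    return W
E
python3 - <<'E'
from h import *
s=arm.sense(); print({k:np.round(v,3) for k,v in s.items()})
for n in ["scene","top","wrist"]:
    p=arm.snapshot(n); save(p,n+"0.png"); pickle.dump(p,open(n+"0.pkl","wb"))
    print(n,p["shot"],np.round(-np.asarray(p["R"]).T@np.asarray(p["t"]).ravel()))
    for q in ["cover","mill","mill_mouth","mill_slot","cover_grip","cover_lug","dust_lid"]:
        for r in arm.place_of(p,q): print("  ",q,np.round(r["point"]),round(r["confidence"],2))
E
```

```text
total 12
drwxr-xr-x  3 agent agent 4096 Dec  6 06:57 .
drwxr-xr-x 23 root  root  4096 Dec  6 06:57 ..
drwxr-xr-x  2 agent agent 4096 Dec  6 06:57 pics
{'t': np.float64(0.0), 'qpos': array([ 81.774,  28.754, -24.454,  88.893,  12.65 ,  65.221, -12.049]), 'dq': array([ 0.087,  0.021, -0.009,  0.002,  0.008,  0.037, -0.085]), 'effort': array([ 0.0000e+00, -5.6953e+01, -5.8160e+00, -2.8095e+01,  1.1000e-02,
        1.2000e-02,  0.0000e+00]), 'ee_pos': array([ 256.848, -596.317,  230.244]), 'tool_rot': array([-1.79996e+02,  1.15000e-01, -6.66910e+01]), 'contact_force': array([-0.771,  0.33 ,  0.166]), 'moment': array([ 0.041, -0.019,  0.011]), 'opening': np.float64(85.169)}
scene 1 [1036.  462.  968.]
   cover [309. 136.] 0.69
   cover [337. 163.] 0.67
   mill [379. 233.] 0.72
   mill_mouth [384. 194.] 0.9
   mill_slot [377. 215.] 0.9
   cover_grip [337. 154.] 0.94
   cover_grip [305. 126.] 0.69
   cover_grip [296. 181.] 0.62
   cover_grip [305. 245.] 0.57
   cover_grip [230. 228.] 0.26
   cover_lug [280. 192.] 0.84
   cover_lug [299. 261.] 0.77
   cover_lug [336. 168.] 0.72
   cover_lug [303. 123.] 0.62
   dust_lid [252. 162.] 0.72
   dust_lid [386. 196.] 0.39
top 2 [ 362.   27. 1317.]
   cover [302. 181.] 0.96
   cover [358. 229.] 0.91
   cover [367. 209.] 0.56
   mill [266. 239.] 0.94
   mill_mouth [184. 206.] 0.73
   mill_mouth [256. 235.] 0.56
   mill_slot [245. 216.] 0.61
   cover_grip [303. 176.] 0.82
   cover_grip [354. 287.] 0.8
   cover_grip [401. 296.] 0.71
   cover_grip [358. 227.] 0.67
   cover_lug [342. 272.] 0.85
   cover_lug [419. 308.] 0.78
   cover_lug [367. 210.] 0.76
   cover_lug [296. 163.] 0.58
   dust_lid [418. 232.] 0.94
wrist 3 [ 324. -568.  374.]
   cover_lug [11. 11.] 0.8
```

View pics/scene0.png

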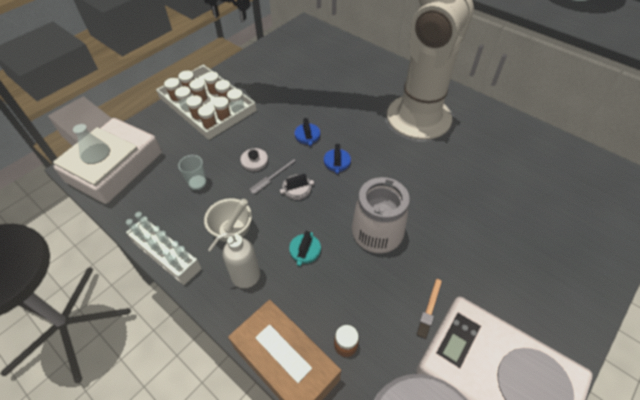

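View pics/top0.png

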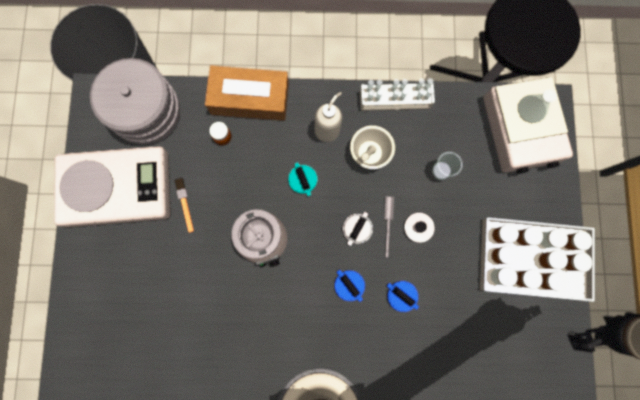

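View pics/wrist0.png

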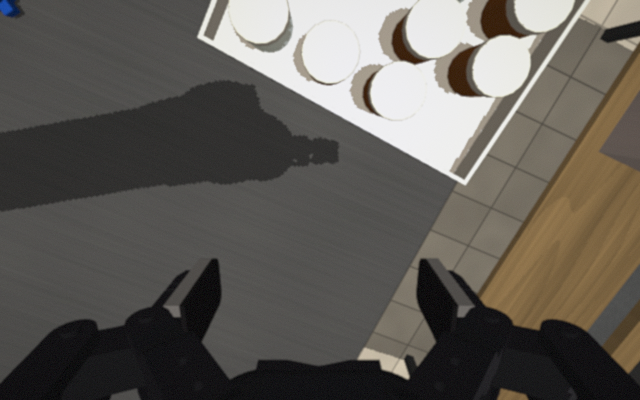

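Candidates shaped like the cover, by top-image pixel: silver (358,229), turquoise (303,179), blue (350,286) and blue (403,296). The dust lid at (419,227) has a round knob. The silver one fits: aluminium, black bar and lugs. I'll confirm it in an enlarged crop.

Run:
```python
from h import *
pt=pickle.load(open("top0.pkl","rb")); ps=pickle.load(open("scene0.pkl","rb"))
a=cv2.resize(pt["pixels"][170:310,220:450],None,fx=3,fy=3,interpolation=cv2.INTER_CUBIC)
cv2.imwrite("pics/crop_top.png",a[...,::-1])
a=cv2.resize(ps["pixels"][110:270,240:420],None,fx=3.3,fy=3.3,interpolation=cv2.INTER_CUBIC)
cv2.imwrite("pics/crop_scene.png",a[...,::-1])
for n,p in (("top",pt),("scene",ps)):
    W=cloud(p)
    for lab,c in (("cover",(358,229) if n=="top" else (296,187)),("mill",(259,233) if n=="top" else (383,196))):
        d=30 if lab=="cover" else 40
        sub=W[c[1]-d:c[1]+d,c[0]-d:c[0]+d].reshape(-1,3); sub=sub[np.isfinite(sub[:,0])]
        lo,hi=((12,30) if lab=="cover" else (150,170))
        m=(sub[:,2]>lo)&(sub[:,2]<hi); print(n,lab,"z band",m.sum(),np.round(sub[m].min(0)),np.round(sub[m].max(0)),np.round(np.median(sub[m],0)))
        if lab=="cover":
            m=(sub[:,2]>45)&(sub[:,2]<65); print(" bar",m.sum(),np.round(sub[m].mean(0),1))
            if m.sum()>4:
                u,s_,v=np.linalg.svd(sub[m][:,:2]-sub[m][:,:2].mean(0)); print(" dir",np.degrees(np.arctan2(v[0,1],v[0,0])),sub[m].min(0),sub[m].max(0))
```

```text
top cover z band 571 [ 422. -183.   12.] [560. -58.  30.] [497. -97.  22.]
 bar 130 [497.8 -97.7  55.7]
 dir 151.58267073119012 [ 469.86591548 -116.42610931   45.68964712] [524.74425951 -80.26504549  62.91661626]
top mill z band 877 [407. 108. 150.] [525. 227. 168.] [466. 170. 161.]
scene cover z band 392 [ 361. -243.   12.] [542. -54.  29.] [508. -83.  21.]
 bar 133 [498.2 -94.1  54. ]
 dir -29.61864511766589 [ 470.08633879 -116.93630202   45.38318792] [524.06396004 -75.79039394  61.18030646]
scene mill z band 911 [404. 111. 150.] [526. 230. 165.] [468. 171. 160.]
```

View pics/crop_top.png

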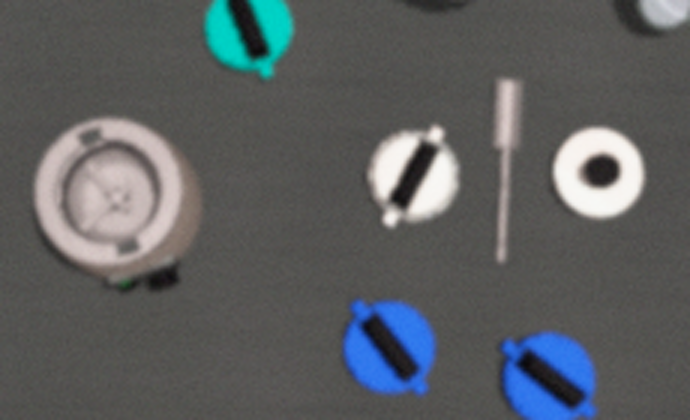

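View pics/crop_scene.png

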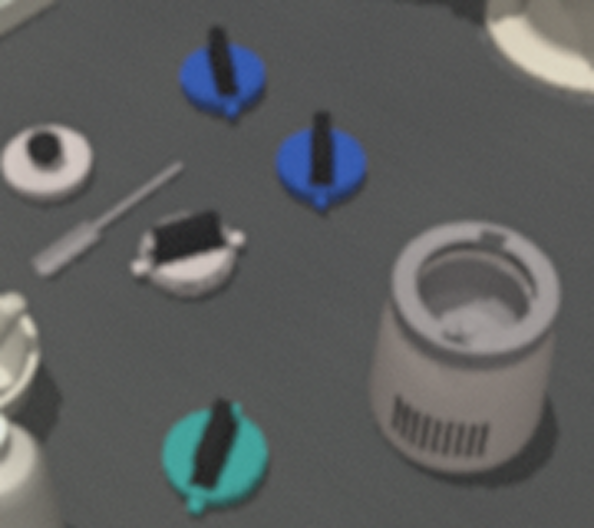

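The crop confirms the silver-white cover, top px (358,229), with lugs at (365,214) and (350,243) and a straight bar in line with them. Next I'll measure it and the mill precisely.

```bash
cat >> h.py <<'E'
from scipy.optimize import least_squares
def fitcirc(P,r,c0):
    f=lambda c: np.hypot(P[:,0]-c[0],P[:,1]-c[1])-r
    return least_squares(f,c0,loss="soft_l1",f_scale=2).x
def annulus(P,c0,r_in,r_out):
    # ring points: fit centre maximising count inside the annulus
    from scipy.optimize import minimize
    f=lambda c:(lambda d:np.sum(np.clip(d-r_out,0,8))+np.sum(np.clip(r_in-d,0,8)))(np.hypot(P[:,0]-c[0],P[:,1]-c[1]))
    return minimize(f,c0,method="Nelder-Mead").x
E
python3 - <<'E'
from h import *
for n in ("top","scene"):
    p=pickle.load(open(n+"0.pkl","rb")); W=cloud(p).reshape(-1,3)
    W=W[np.isfinite(W[:,0])]
    d=np.hypot(W[:,0]-466,W[:,1]-170)
    P=W[(d<75)&(abs(W[:,2]-160)<4)]
    c=annulus(P[:,:2],[466,170],44,60); print(n,"mill",len(P),c,np.median(P[:,2]))
    d=np.hypot(W[:,0]-498,W[:,1]+97)
    P=W[(d<60)&(abs(W[:,2]-20)<4)]
    c=annulus(P[:,:2],[498,-97],8,41); print(n,"cover disc",len(P),c,np.median(P[:,2]))
    P=W[(d<60)&(abs(W[:,2]-56)<5)]; 
    (cx,cy),wh,a=cv2.minAreaRect(P[:,:2].astype(np.float32)); u,s,v=np.linalg.svd(P[:,:2]-P[:,:2].mean(0),full_matrices=False)
    print(n,"bar",len(P),(cx,cy),wh,a,np.degrees(np.arctan2(v[0,1],v[0,0])),P.mean(0))
p=pickle.load(open("top0.pkl","rb"))
for a,b,z in (((250.3,215),(262.7,251.7),160),((365.3,213.7),(350,243),17)):
    A=world(p,*a,z=z);B=world(p,*b,z=z); print(A.round(1),B.round(1),((A+B)/2).round(1),np.linalg.norm(A-B),np.degrees(np.arctan2(*(A-B)[1::-1])))
for n in ("scene",):
    p=pickle.load(open(n+"0.pkl","rb")); print(world(p,384,194,z=160),world(p,296,181,z=38))
E
```

```text
top mill 736 [466.5523858  167.98135109] 160.823878250137
top cover disc 412 [498.53550801 -98.35619835] 20.988903658944785
top bar 122 (497.85565185546875, -97.996826171875) (15.778990745544434, 60.34622573852539) 62.527381896972656 151.7334094613066 [498.4400898  -98.23857193  55.92018843]
scene mill 751 [464.87876598 169.8941653 ] 160.66516092629507
scene cover disc 281 [496.8115476 -96.3090511] 20.66697165180299
scene bar 99 (497.0225830078125, -95.47644805908203) (17.989173889160156, 59.32503128051758) 59.913055419921875 -29.24584433032864 [497.14632745 -95.01361259  55.78756515]
[511.6 183.  160. ] [420.8 148.9 160. ] [466.2 166.  160. ] 96.97564248594628 20.571170406555616
[ 539.1 -121.4   17. ] [455.9 -78.4  17. ] [497.5 -99.9  17. ] 93.63792831156292 -27.29946552760569
[459.54770517 166.57638855 160.        ] [497.10825336 -96.89275103  38.        ]
```

```bash
cat >> h.py <<'E'
import json,os,sys
from scipy.spatial.transform import Rotation as Rn
def cmd(): return json.load(open("cmd.json")) if os.path.exists("cmd.json") else dict(p=[257.219,-596.941,231.31],rpy=[180,0,-66.69])
def Rr(rpy): return Rn.from_euler("xyz",rpy,degrees=True)
def plan(p,yaw,rpy=None):
    c=cmd(); R0=Rr(c["rpy"]); R1=Rr(rpy or [180,0,yaw])
    print("shift cm",np.round(R0.inv().apply(np.array(p)-c["p"])/10,2),"rotvec",np.round((R0.inv()*R1).as_rotvec(),3))
def did(tr,rv):
    c=cmd(); R0=Rr(c["rpy"]); p=np.array(c["p"])+R0.apply(np.array(tr)*10.)
    R=R0*Rn.from_rotvec(rv); c=dict(p=p.tolist(),rpy=R.as_euler("xyz",degrees=True).tolist()); json.dump(c,open("cmd.json","w")); print("cmd",np.round(c["p"],2),np.round(c["rpy"],2))
def st():
    s=arm.sense(); print("t",round(float(s["t"]),2),"pos",np.round(s["ee_pos"],1),"rot",np.round(s["tool_rot"],2),"F",np.round(s["contact_force"],1),"M",np.round(s["moment"],2),"op",round(float(s["opening"]),1),"q",np.round(s["qpos"],0)); return s
E
python3 -c "
from h import *
plan([498,-97,200],61.5)"
```

```text
shift cm [-36.39 -41.9    3.13] rotvec [ 0.     0.    -2.237]
```

Request:
arm_command(
  translation=[
    [-1.8,-2.1,0],
    [-3.6,-4.2,0],
    [-5.4,-6.3,0],
    [-7.2,-8.4,0],
    [-9.0,-10.5,0],
    [-10.8,-12.6,0],
    [-12.6,-14.7,0],
    [-14.4,-16.8,0],
  ],
  rotation=[
    [0,0,-0.112],
    [0,0,-0.224],
    [0,0,-0.336],
    [0,0,-0.448],
    [0,0,-0.56],
    [0,0,-0.672],
    [0,0,-0.784],
    [0,0,-0.896],
  ],
  jaw=-1,
)

```text
t: 1.87
ee_pos: [355.0, -397.1, 231.5]
tool_rot: [180.0, -0.0, -15.0]
contact_force: [0.5, -0.6, 0.8]
opening: 85.4
```

```bash
python3 -c "
from h import *
did([-14.4,-16.8,0],[0,0,-.896]); st()
plan([498,-97,200],61.5)"
```

```text
cmd [ 354.52 -398.22  231.31] [180.     0.   -15.35]
t 1.87 pos [ 355.  -397.1  231.5] rot [ 1.7997e+02 -2.0000e-02 -1.5040e+01] F [ 0.5 -0.6  0.8] M [-0.02 -0.   -0.01] op 85.4 q [ 79.  19. -40. 105.  14.  61.  18.]
shift cm [  5.86 -32.85   3.13] rotvec [ 0.     0.    -1.341]
```

Request:
arm_command(
  translation=[
    [0.5,-2.7,0.3],
    [1.0,-5.5,0.5],
    [1.5,-8.2,0.8],
    [2.0,-11.0,1.0],
    [2.5,-13.7,1.3],
    [3.0,-16.4,1.6],
    [3.5,-19.2,1.8],
    [4.0,-22.0,2.1],
  ],
  rotation=[
    [0,0,-0.112],
    [0,0,-0.224],
    [0,0,-0.336],
    [0,0,-0.448],
    [0,0,-0.56],
    [0,0,-0.672],
    [0,0,-0.784],
    [0,0,-0.896],
  ],
)

```text
t: 2.53
ee_pos: [451.9, -195.7, 210.6]
tool_rot: [179.9, -0.0, 36.3]
contact_force: [0.0, 0.1, 0.6]
opening: 85.9
```

```bash
python3 -c "
from h import *
did([4,-22,2.1],[0,0,-.896]); st()
plan([498,-97,200],61.5)"
```

```text
cmd [ 451.35 -196.66  210.31] [180.     0.    35.98]
t 2.53 pos [ 451.9 -195.7  210.6] rot [179.94  -0.    36.27] F [0.  0.1 0.6] M [ 0.01 -0.06  0.01] op 85.9 q [ 67.  20. -56. 112.  20.  58.  39.]
shift cm [ 9.63 -5.32  1.03] rotvec [ 0.     0.    -0.445]
```

Request:
arm_command(
  translation=[
    [2.4,-1.3,0.3],
    [4.8,-2.7,0.5],
    [7.2,-4.0,0.8],
    [9.6,-5.3,1.0],
    [9.6,-5.3,1.0],
    [9.6,-5.3,1.0],
    [9.6,-5.3,1.0],
    [9.6,-5.3,1.0],
  ],
  rotation=[
    [0,0,-0.111],
    [0,0,-0.222],
    [0,0,-0.334],
    [0,0,-0.445],
    [0,0,-0.445],
    [0,0,-0.445],
    [0,0,-0.445],
    [0,0,-0.445],
  ],
)

```text
t: 3.2
ee_pos: [497.5, -98.8, 200.2]
tool_rot: [180.0, 0.1, 61.3]
contact_force: [0.4, -1.0, -0.2]
opening: 85.3
```

```bash
python3 -c "
from h import *
did([9.6,-5.3,1.0],[0,0,-.445]); st()
p=arm.snapshot('wrist'); save(p,'wrist1.png'); pickle.dump(p,open('wrist1.pkl','wb'))
W=cloud(p).reshape(-1,3); W=W[np.isfinite(W[:,0])]
d=np.hypot(W[:,0]-498,W[:,1]+97)
P=W[(d<60)&(abs(W[:,2]-20)<5)]
print('disc',len(P),annulus(P[:,:2],[498,-97],8,41),np.median(P[:,2]))
P=W[(d<60)&(abs(W[:,2]-56)<6)]
print('bar',len(P),P.mean(0),cv2.minAreaRect(P[:,:2].astype(np.float32)))
print(np.round(np.asarray(p['K'])),np.asarray(p['R']).round(3))
"
```

```text
cmd [497.89 -97.37 200.31] [180.     0.    61.48]
t 3.2 pos [497.5 -98.8 200.2] rot [1.800e+02 6.000e-02 6.131e+01] F [ 0.4 -1.  -0.2] M [-0.01 -0.01  0.02] op 85.3 q [ 57.  25. -60. 110.  26.  59.  47.]
disc 4221 [496.58304107 -97.93952563] 20.72812085168139
bar 1139 [496.33645131 -98.0204008   55.20191694] ((497.217529296875, -98.68632507324219), (15.545456886291504, 58.842159271240234), 61.621742248535156)
[[334.   0. 318.]
 [  0. 334. 201.]
 [  0.   0.   1.]] [[ 0.479  0.878 -0.001]
 [ 0.841 -0.459  0.287]
 [ 0.251 -0.139 -0.958]]
```

View pics/wrist1.png

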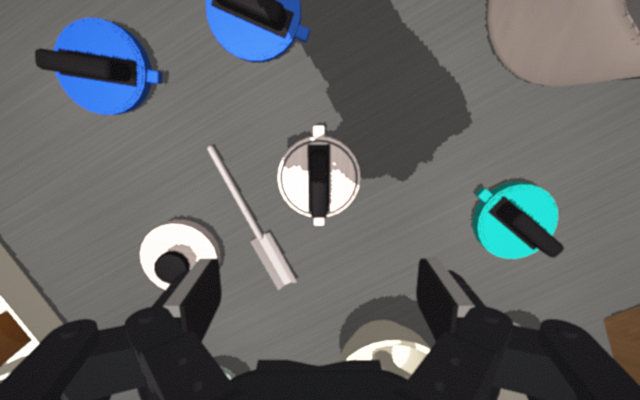

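Request:
arm_command(
  translation=[
    [-0.1,0,3],
    [-0.1,0,6],
    [-0.1,0,9],
    [-0.1,0,12],
    [-0.1,0,14.5],
    [-0.1,0,16],
    [-0.1,0,17],
    [-0.1,0,17.4],
  ],
  rotation=[
    [0,0,0],
    [0,0,0],
    [0,0,0],
    [0,0,0],
    [0,0,0],
    [0,0,0],
    [0,0,0],
    [0,0,0],
  ],
)

```text
t: 3.92
ee_pos: [496.4, -99.1, 25.0]
tool_rot: [-179.9, 0.0, 61.4]
contact_force: [0.7, 0.1, -0.8]
opening: 85.4
```

```bash
python3 -c "
from h import *
did([-.1,0,17.4],[0,0,0]); st()
p=arm.snapshot('scene'); save(p,'s2.png',(240,110,420,270),3)
p=arm.snapshot('wrist'); save(p,'w2.png')
"
```

```text
cmd [497.41 -98.24  26.31] [180.     0.    61.48]
t 3.92 pos [496.4 -99.1  25. ] rot [-1.799e+02  5.000e-02  6.138e+01] F [ 0.7  0.1 -0.8] M [0.01 0.02 0.01] op 85.4 q [ 45.  40. -46. 116.  43.  43.  33.]
```

View pics/w2.png

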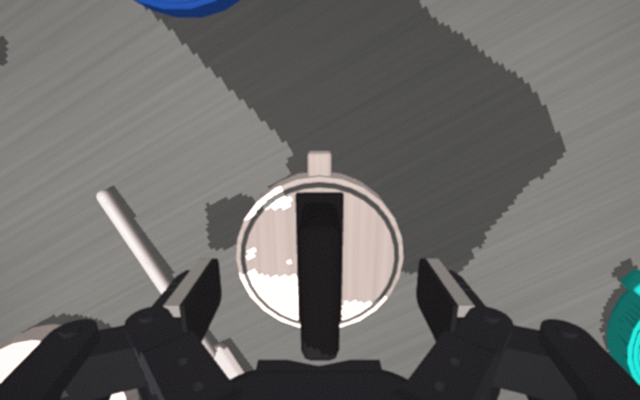

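View pics/s2.png

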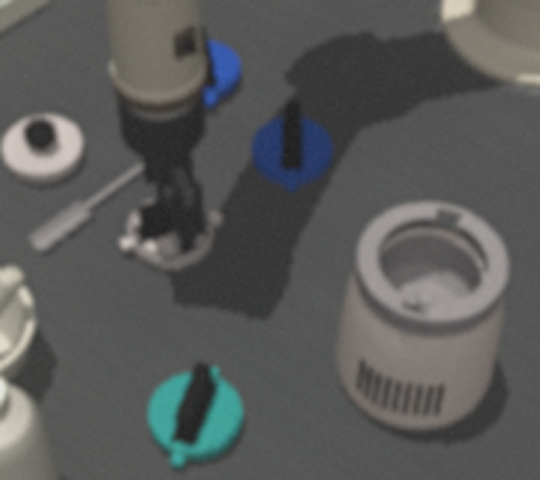

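The wrist view shows the bar, columns 298–343, centred between the pads. Closing on it.

Request:
arm_command(
  translation=[
    [0,0,0],
    [0,0,0],
    [0,0,0],
    [0,0,0],
    [0,0,0],
    [0,0,0],
    [0,0,0],
    [0,0,0],
  ],
  rotation=[
    [0,0,0],
    [0,0,0],
    [0,0,0],
    [0,0,0],
    [0,0,0],
    [0,0,0],
    [0,0,0],
    [0,0,0],
  ],
  jaw=1,
  force=90,
)

```text
t: 4.68
ee_pos: [497.8, -98.4, 26.9]
tool_rot: [180.0, 0.0, 61.5]
contact_force: [-1.7, -0.9, 6.2]
opening: 14.4
```

```bash
python3 -c "
from h import *
did([0,0,0],[0,0,0]); st()
"
```

```text
cmd [497.41 -98.24  26.31] [180.     0.    61.48]
t 4.68 pos [497.8 -98.4  26.9] rot [1.7995e+02 1.0000e-02 6.1470e+01] F [-1.7 -0.9  6.2] M [-0.05  0.23 -0.03] op 14.4 q [ 45.  39. -46. 116.  43.  43.  33.]
```

Request:
arm_command(
  translation=[
    [0,0,-1],
    [0,0,-3.5],
    [0,0,-7],
    [0,0,-11],
    [0,0,-15],
    [0,0,-19],
    [0,0,-20.4],
    [0,0,-20.4],
  ],
  rotation=[
    [0,0,0],
    [0,0,0],
    [0,0,0],
    [0,0,0],
    [0,0,0],
    [0,0,0],
    [0,0,0],
    [0,0,0],
  ],
)

```text
t: 5.35
ee_pos: [499.7, -98.3, 234.2]
tool_rot: [179.6, -0.0, 61.5]
contact_force: [0.7, -0.3, -2.6]
opening: 14.5
```

```bash
python3 -c "
from h import *
did([0,0,-20.4],[0,0,0]); st()
p=arm.snapshot('wrist'); save(p,'w3.png'); pickle.dump(p,open('w3.pkl','wb'))
p=arm.snapshot('scene'); save(p,'s3.png',(230,60,430,260),3)
plan([465.7,169,230],110.5)
"
```

```text
cmd [497.41 -98.24 230.31] [180.     0.    61.48]
t 5.35 pos [499.7 -98.3 234.2] rot [ 1.7961e+02 -4.0000e-02  6.1480e+01] F [ 0.7 -0.3 -2.6] M [0.01 0.   0.03] op 14.5 q [ 59.  23. -63. 108.  23.  63.  49.]
shift cm [ 21.97 -15.55   0.03] rotvec [-0.     0.    -0.856]
```

View pics/w3.png

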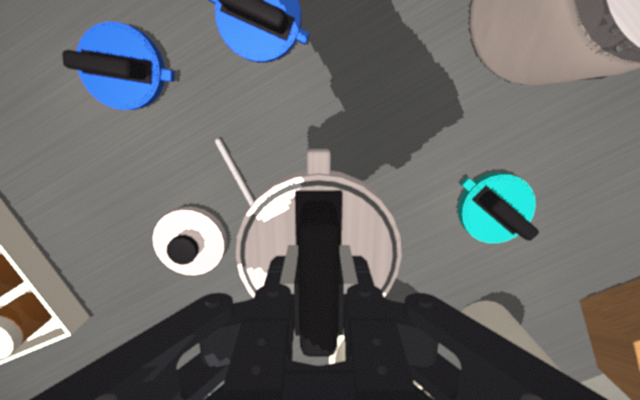

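View pics/s3.png

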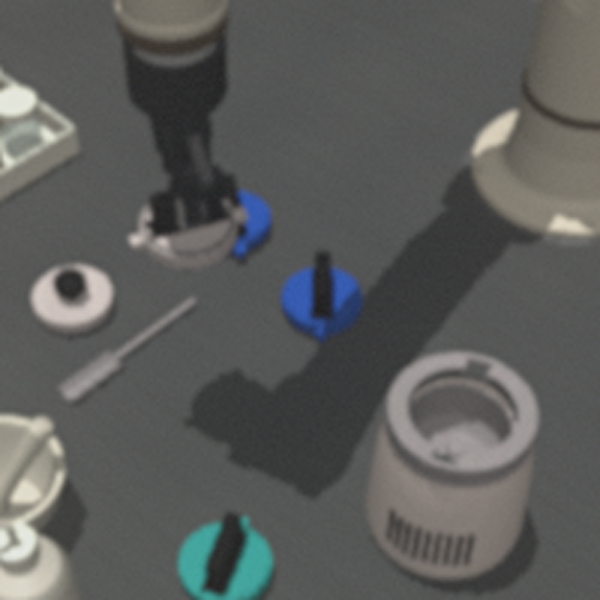

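```bash
python3 -c "
from h import *
plan([590,215,230],110.5)
"
```

```text
shift cm [ 3.194e+01 -6.820e+00  3.000e-02] rotvec [-0.     0.    -0.856]
```

Request:
arm_command(
  translation=[
    [3,-0.7,0],
    [6.5,-1.4,0],
    [10,-2.1,0],
    [13.5,-2.9,0],
    [17,-3.6,0],
    [20.5,-4.4,0],
    [24,-5.1,0],
    [27.5,-5.9,0],
  ],
  rotation=[
    [0,0,-0.1],
    [0,0,-0.2],
    [0,0,-0.3],
    [0,0,-0.4],
    [0,0,-0.5],
    [0,0,-0.6],
    [0,0,-0.7],
    [0,0,-0.78],
  ],
)

```text
t: 6.12
ee_pos: [575.7, 172.4, 226.8]
tool_rot: [-179.7, 0.0, 106.5]
contact_force: [0.2, -0.8, -1.2]
opening: 14.6
```

```bash
python3 -c "
from h import *
did([27.5,-5.9,0],[0,0,-.78]); st()
plan([590,215,230],110.5)
"
```

```text
cmd [576.87 171.56 230.31] [180.     0.   106.17]
t 6.12 pos [575.7 172.4 226.8] rot [-179.7     0.    106.47] F [ 0.2 -0.8 -1.2] M [-0.06 -0.03 -0.02] op 14.6 q [ 26.  38. -66.  95.  36.  71.  59.]
shift cm [3.81 2.47 0.03] rotvec [-0.     0.    -0.076]
```

Request:
arm_command(
  translation=[
    [1.9,1.2,0],
    [3.8,2.5,0],
    [3.8,2.5,0],
    [3.8,2.5,0],
    [3.8,2.5,0],
    [3.8,2.5,0],
    [3.8,2.5,0],
    [3.8,2.5,0],
  ],
  rotation=[
    [0,0,-0.04],
    [0,0,-0.076],
    [0,0,-0.076],
    [0,0,-0.076],
    [0,0,-0.076],
    [0,0,-0.076],
    [0,0,-0.076],
    [0,0,-0.076],
  ],
)

```text
t: 6.78
ee_pos: [590.5, 213.5, 230.1]
tool_rot: [-180.0, 0.0, 110.4]
contact_force: [0.7, -0.1, -1.0]
opening: 14.7
```

```bash
python3 -c "
from h import *
did([3.8,2.5,0],[0,0,-.076]); s=st()
p=arm.snapshot('wrist'); save(p,'w4.png'); pickle.dump(p,open('w4.pkl','wb'))
W=cloud(p).reshape(-1,3); W=W[np.isfinite(W[:,0])]
d=np.hypot(W[:,0]-465,W[:,1]-169)
P=W[(d<75)&(abs(W[:,2]-160)<5)]
print('ring',len(P),annulus(P[:,:2],[465,169],44,60),np.median(P[:,2]))
"
```

```text
cmd [590.3  215.02 230.31] [180.     0.   110.53]
t 6.78 pos [590.5 213.5 230.1] rot [-1.7998e+02  5.0000e-02  1.1041e+02] F [ 0.7 -0.1 -1. ] M [-0.   -0.01  0.  ] op 14.7 q [ 21.  40. -65.  91.  38.  73.  59.]
ring 7109 [465.69791818 167.66071328] 159.8080046996199
```

View pics/w4.png

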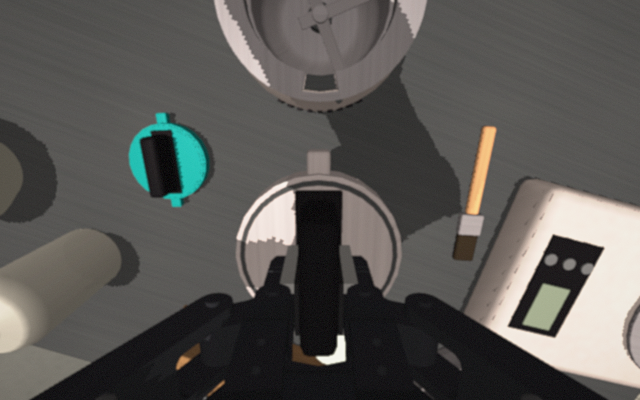

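```bash
python3 -c "
from h import *
p=pickle.load(open('w4.pkl','rb')); W=cloud(p); save(p,'w4c.png',(200,0,440,210),3.3)
c=np.array([465.7,168])
for z0 in [1]:
    D=W[...,:2]-c; r=np.hypot(D[...,0],D[...,1]); a=np.degrees(np.arctan2(D[...,1],D[...,0]))
    m=(r>47)&(r<53)&(a>-20)&(a<60)
    on=abs(W[...,2]-160)<3
    for lo in range(0,44,2):
        s=m&(a>=lo)&(a<lo+2); print(lo, s.sum(), (s&on).sum(), end=' | ')
print()
print('slot px', world(p,320,82,z=160), world(p,303,88,z=160),world(p,338,88,z=160),world(p,305,75,z=160),world(p,334,75,z=160))
# cover disc: points with z ~ 224
Z=W[...,2]; m=(abs(Z-224)<8); yy,xx=np.nonzero(m); print('disc',m.sum(), np.median(Z[m]) if m.sum() else '', W[m][:,:2].min(0),W[m][:,:2].max(0))
for rc in ((160,319),(210,270),(210,370),(200,319),(180,319)): print(rc,W[rc].round(1))
"
```

```text
0 33 33 | 2 31 31 | 4 29 29 | 6 32 32 | 8 37 5 | 10 28 0 | 12 27 0 | 14 30 0 | 16 26 0 | 18 25 0 | 20 30 0 | 22 30 0 | 24 27 0 | 26 27 0 | 28 29 0 | 30 37 4 | 32 30 29 | 34 32 32 | 36 32 32 | 38 33 33 | 40 29 29 | 42 31 31 | 
slot px [511.70066147 184.83950703 160.        ] [518.47417197 176.43362574 160.        ] [511.10467554 196.20061928 160.        ] [511.13865729 175.07491229 160.        ] [505.09702389 191.28277428 160.        ]
disc 11068 223.7610765848716 [541.41285402 172.70736984] [623.3715595 253.9894193]
(160, 319) [546.5 197.2 220.2]
(210, 270) [576.1 183.7 223.5]
(210, 370) [559.7 227.6 223.8]
(200, 319) [562.5 203.2 227.2]
(180, 319) [554.6 200.2 223.5]
```

View pics/w4c.png

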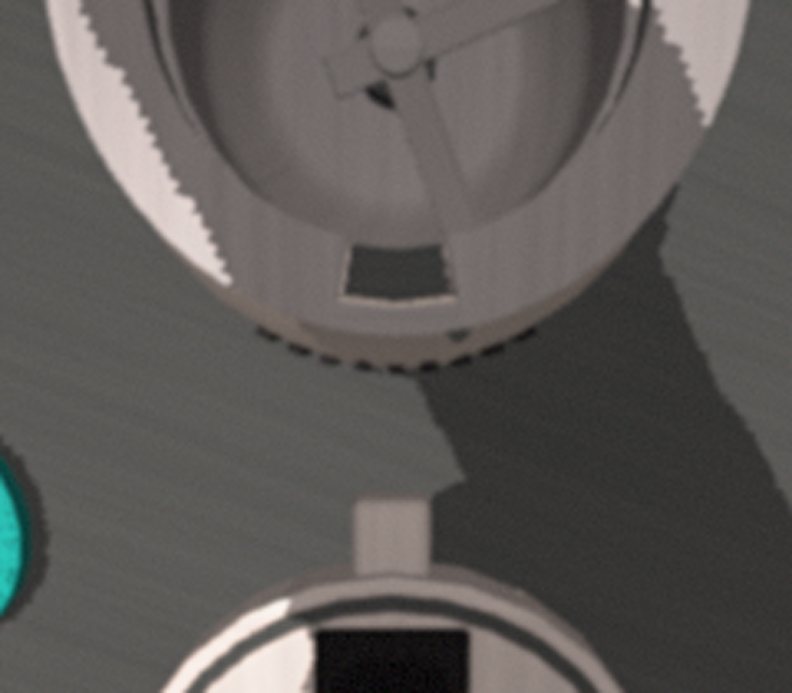

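```bash
python3 -c "
from h import *
p=pickle.load(open('w4.pkl','rb')); W=cloud(p)
T=np.array([590.4,214.3])
Rw=Rr([180,0,110.5])
Z=W[...,2]; m=(Z>212)&(Z<232)
P=W[m]; L=Rw.inv().apply(np.c_[P[:,:2]-T,P[:,2]-230.2])
# in tool frame
d=np.hypot(L[:,0],L[:,1]); a=np.degrees(np.arctan2(L[:,1],L[:,0]))
E=[]
for lo in list(range(-178,-100,4))+list(range(-78,0,4)):
    s=(a>=lo)&(a<lo+4)&(d<47)&(abs(P[:,2]-223.7)<2)
    if s.sum()>5: E.append([*L[s][np.argsort(d[s])[-3:]].mean(0)[:2],lo,np.sort(d[s])[-3:].mean()])
E=np.array(E); print(E.round(1)[::3])
print('centre in tool frame mm r41',fitcirc(E[:,:2],41,[0,0]))
f=least_squares(lambda c:np.hypot(E[:,0]-c[0],E[:,1]-c[1])-c[2],[0,0,41],loss='soft_l1').x; print(f)
lug=(d>44)&(a>-110)&(a<-70)&(abs(P[:,2]-220.5)<3); print('lug',lug.sum(),L[lug].min(0),L[lug].max(0),L[lug].mean(0),np.degrees(np.arctan2(L[lug].mean(0)[0],-L[lug].mean(0)[1])))
"
```

```text
[[-4.14e+01 -3.10e+00 -1.78e+02  4.15e+01]
 [-4.00e+01 -1.15e+01 -1.66e+02  4.16e+01]
 [-3.64e+01 -2.02e+01 -1.54e+02  4.16e+01]
 [-3.17e+01 -2.67e+01 -1.42e+02  4.14e+01]
 [-2.53e+01 -3.24e+01 -1.30e+02  4.12e+01]
 [-1.86e+01 -3.67e+01 -1.18e+02  4.12e+01]
 [-1.01e+01 -3.99e+01 -1.06e+02  4.12e+01]
 [ 1.23e+01 -3.85e+01 -7.40e+01  4.05e+01]
 [ 1.97e+01 -3.52e+01 -6.20e+01  4.03e+01]
 [ 2.73e+01 -2.95e+01 -5.00e+01  4.02e+01]
 [ 3.21e+01 -2.34e+01 -3.80e+01  3.97e+01]
 [ 3.60e+01 -1.64e+01 -2.60e+01  3.95e+01]
 [ 3.85e+01 -8.50e+00 -1.40e+01  3.95e+01]
 [ 3.97e+01  1.00e-01 -2.00e+00  3.97e+01]]
centre in tool frame mm r41 [-1.0281368   0.40014409]
[-0.98928863 -0.41658971 40.39705309]
lug 380 [ -6.24746805 -51.20492939   8.50057693] [  4.45356966 -43.69742741  12.66450327] [ -0.93899156 -47.57999153  10.40772679] -1.1305859564911864
```

```bash
python3 -c "
from h import *
plan([465.5,168.7,230],110.2)
"
```

```text
shift cm [  0.04 -13.31   0.03] rotvec [0.    0.    0.006]
```

Request:
arm_command(
  translation=[
    [0,-2.5,0],
    [0,-5.5,0],
    [0,-8.5,0],
    [0,-11.3,0],
    [0,-12.8,0],
    [0,-13.3,0],
    [0,-13.3,0.8],
    [0,-13.3,1.6],
  ],
  rotation=[
    [0,0,0.006],
    [0,0,0.006],
    [0,0,0.006],
    [0,0,0.006],
    [0,0,0.006],
    [0,0,0.006],
    [0,0,0.006],
    [0,0,0.006],
  ],
)

```text
t: 7.5
ee_pos: [467.4, 168.0, 214.5]
tool_rot: [179.8, 0.0, 110.1]
contact_force: [-0.2, 1.4, -1.9]
opening: 14.9
```

```bash
python3 -c "
from h import *
did([0,-13.3,1.6],[0,0,.006]); s=st()
p=arm.snapshot('wrist'); save(p,'w5.png'); pickle.dump(p,open('w5.pkl','wb'))
p=arm.snapshot('top'); save(p,'t5.png',(200,170,330,290),5); pickle.dump(p,open('t5.pkl','wb'))
p=arm.snapshot('scene'); save(p,'s5.png',(330,100,450,260),3.7)
"
```

```text
cmd [465.74 168.38 214.31] [180.     0.   110.18]
t 7.5 pos [467.4 168.  214.5] rot [1.7984e+02 5.0000e-02 1.1008e+02] F [-0.2  1.4 -1.9] M [-0.07 -0.03 -0.01] op 14.9 q [ 35.  30. -74. 111.  32.  64.  58.]
```

View pics/w5.png

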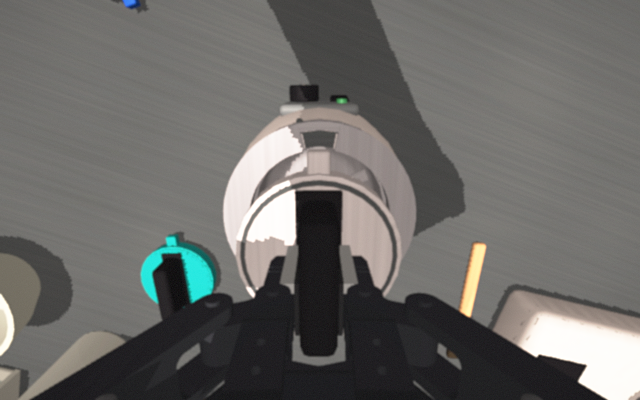

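View pics/s5.png

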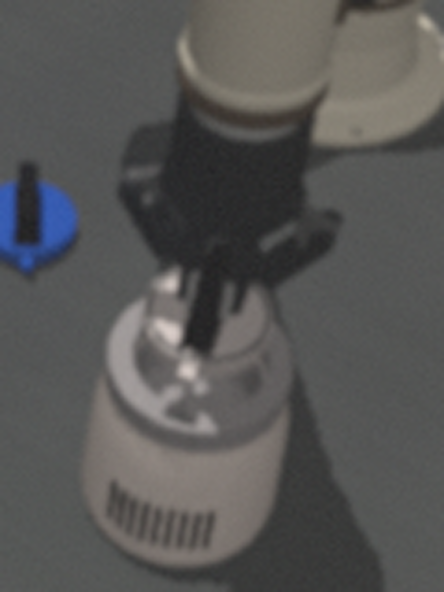

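```bash
python3 -c "
from h import *
p=pickle.load(open('w5.pkl','rb')); W=cloud(p); V=W[np.isfinite(W[...,0])]
d=np.hypot(V[:,0]-465.7,V[:,1]-168); P=V[(d<75)&(abs(V[:,2]-160)<3)]
print('ring',len(P),annulus(P[:,:2],[465,169],44,60),np.median(P[:,2]))
c=np.array([465.7,168])
D=W[...,:2]-c; r=np.hypot(D[...,0],D[...,1]); a=np.degrees(np.arctan2(D[...,1],D[...,0]))%360
m=(r>48)&(r<53); on=abs(W[...,2]-160)<3
for lo in range(180,224,2):
    s=m&(a>=lo)&(a<lo+2); print(lo,s.sum(),(s&on).sum(),end=' | ')
print()
Rw=Rr([180,0,110.18]); T=np.array([465.74,168.38,214.31])
L=Rw.inv().apply(V-T); d=np.hypot(L[:,0],L[:,1]); an=np.degrees(np.arctan2(L[:,1],L[:,0]))
l=(d>44)&(d<53)&(an>-110)&(an<-70)&(abs(V[:,2]-205)<4); print('lug',l.sum(),L[l].min(0),L[l].max(0),L[l].mean(0))
E=[]
for lo in list(range(-178,-100,4))+list(range(-78,0,4)):
    s=(an>=lo)&(an<lo+4)&(d<47)&(abs(V[:,2]-207.8)<2.5)
    if s.sum()>5: E.append(L[s][np.argsort(d[s])[-3:]].mean(0)[:2])
E=np.array(E); cc=fitcirc(E,41,[0,0]); print('disc in tool',cc,'world',T+Rw.apply([*cc,0]))
print(Rw.inv().apply(np.array([465.7,168,160])-T))
"
```

```text
ring 7382 [465.67965017 167.74881173] 159.82644666276371
180 27 27 | 182 27 27 | 184 26 26 | 186 25 25 | 188 37 17 | 190 22 0 | 192 25 0 | 194 33 0 | 196 47 0 | 198 40 0 | 200 39 0 | 202 45 0 | 204 42 0 | 206 42 0 | 208 22 0 | 210 29 0 | 212 31 24 | 214 25 25 | 216 27 27 | 218 25 25 | 220 27 27 | 222 24 24 | 
lug 300 [ -6.35652141 -49.45056129   8.1974292 ] [  4.3227951  -43.75668689  12.73393796] [ -1.07056489 -46.70162324  10.29473028]
disc in tool [-1.1528859   1.98429064] world [468.0001937  167.98240763 214.31      ]
[-0.34287431 -0.16863336 54.31      ]
```

Request:
arm_command(
  translation=[
    [0,0,0.5],
    [0,0,1.0],
    [0,0,1.5],
    [0,0,2.0],
    [0,0,2.5],
    [0,0,2.9],
    [0,0,3.3],
    [0,0,3.6],
  ],
  rotation=[
    [0,0,0],
    [0,0,0],
    [0,0,0],
    [0,0,0],
    [0,0,0],
    [0,0,0],
    [0,0,0],
    [0,0,0],
  ],
)

```text
t: 8.32
ee_pos: [465.6, 168.3, 177.8]
tool_rot: [-180.0, -0.0, 110.2]
contact_force: [0.5, 0.2, -0.6]
opening: 14.6
```

```bash
python3 -c "
from h import *
did([0,0,3.6],[0,0,0]); s=st()
p=arm.snapshot('wrist'); save(p,'w6.png',(180,60,460,260),2.8); pickle.dump(p,open('w6.pkl','wb'))
"
```

```text
cmd [465.74 168.38 178.31] [180.     0.   110.18]
t 8.32 pos [465.6 168.3 177.8] rot [-179.98   -0.    110.18] F [ 0.5  0.2 -0.6] M [-0.03  0.03 -0.01] op 14.6 q [ 32.  32. -70. 113.  35.  61.  56.]
```

View pics/w6.png

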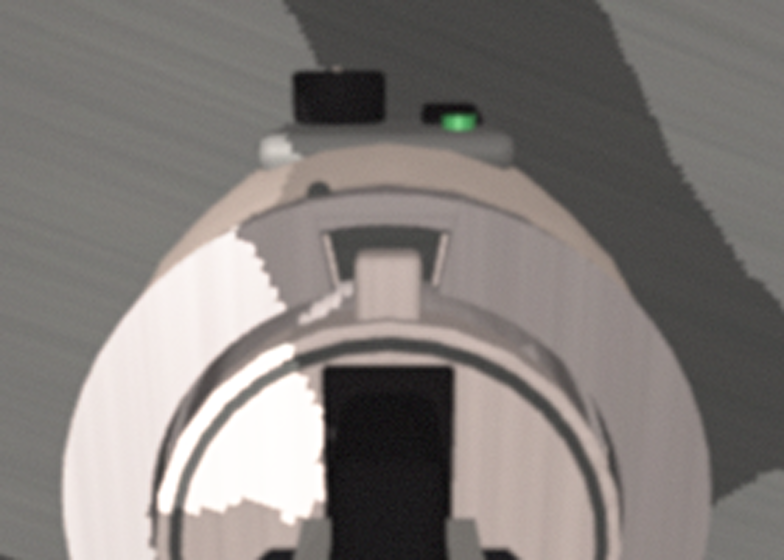

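The lug (crop cols 356–421) sits centred in the slot (cols 325–447) with no contact force. Going down and pressing.

Request:
arm_command(
  translation=[
    [0,0,0.3],
    [0,0,0.6],
    [0,0,0.8],
    [0,0,1.0],
    [0,0,1.2],
    [0,0,1.4],
    [0,0,1.5],
    [0,0,1.5],
  ],
  rotation=[
    [0,0,0],
    [0,0,0],
    [0,0,0],
    [0,0,0],
    [0,0,0],
    [0,0,0],
    [0,0,0],
    [0,0,0],
  ],
)

```text
t: 9.03
ee_pos: [466.0, 168.6, 163.5]
tool_rot: [180.0, 0.0, 110.2]
contact_force: [-0.8, -0.8, 5.1]
opening: 14.2
```

```bash
python3 -c "
from h import *
did([0,0,1.5],[0,0,0]); s=st()
p=arm.snapshot('wrist'); save(p,'w7.png',(180,60,460,260),2.8); pickle.dump(p,open('w7.pkl','wb'))
W=cloud(p); V=W[np.isfinite(W[...,0])]; d=np.hypot(V[:,0]-465.7,V[:,1]-168); h=V[(d<38)&(V[:,2]>140)&(V[:,2]<175)][:,2]; print('disc top z',np.median(h),np.percentile(h,[20,80]))
"
```

```text
cmd [465.74 168.38 163.31] [180.     0.   110.18]
t 9.03 pos [466.  168.6 163.5] rot [179.97   0.   110.18] F [-0.8 -0.8  5.1] M [-0.17  0.17  0.01] op 14.2 q [ 31.  33. -69. 113.  37.  59.  55.]
disc top z 157.6081492674939 [157.00745416 158.47101344]
```

View pics/w7.png

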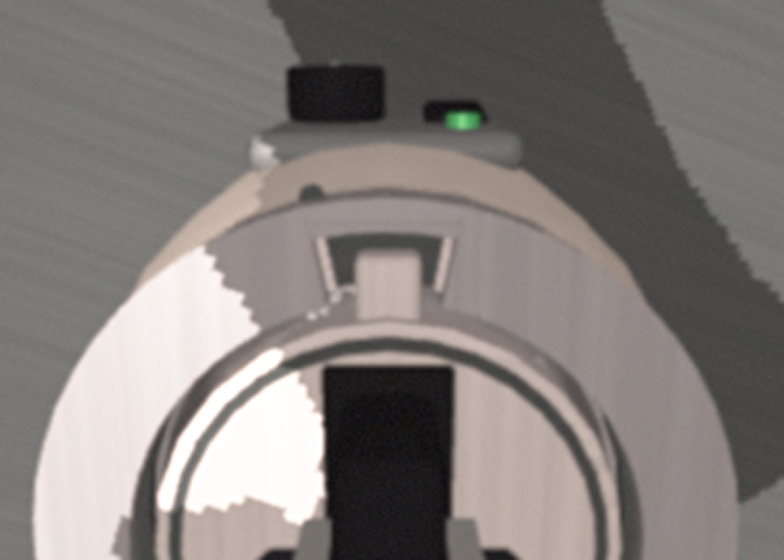

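Request:
arm_command(
  translation=[
    [0,0,0.12],
    [0,0,0.12],
    [0,0,0.12],
    [0,0,0.12],
    [0,0,0.12],
    [0,0,0.12],
    [0,0,0.12],
    [0,0,0.12],
  ],
  rotation=[
    [0,0,0],
    [0,0,0],
    [0,0,0.1],
    [0,0,0.2],
    [0,0,0.3],
    [0,0,0.4],
    [0,0,0.5],
    [0,0,0.6],
  ],
)

```text
t: 9.75
ee_pos: [466.2, 168.5, 162.6]
tool_rot: [179.9, -0.0, 75.5]
contact_force: [0.6, -1.2, 4.7]
opening: 14.6
```

```bash
python3 -c "
from h import *
did([0,0,.12],[0,0,.6]); s=st()
p=arm.snapshot('wrist'); save(p,'w8.png',(140,60,500,330),2.2); pickle.dump(p,open('w8.pkl','wb'))
W=cloud(p); V=W[np.isfinite(W[...,0])]; d=np.hypot(V[:,0]-465.7,V[:,1]-168); h=V[(d<38)&(V[:,2]>140)&(V[:,2]<175)][:,2]; print('disc top z',np.median(h),np.percentile(h,[20,80]))
"
```

```text
cmd [465.74 168.38 162.11] [180.    0.   75.8]
t 9.75 pos [466.2 168.5 162.6] rot [ 1.7994e+02 -2.0000e-02  7.5550e+01] F [ 0.6 -1.2  4.7] M [-0.08  0.16  0.19] op 14.6 q [ 26.  28. -61. 114.  30.  56.  26.]
disc top z 156.64362980459987 [156.06099321 157.51982566]
```

View pics/w8.png

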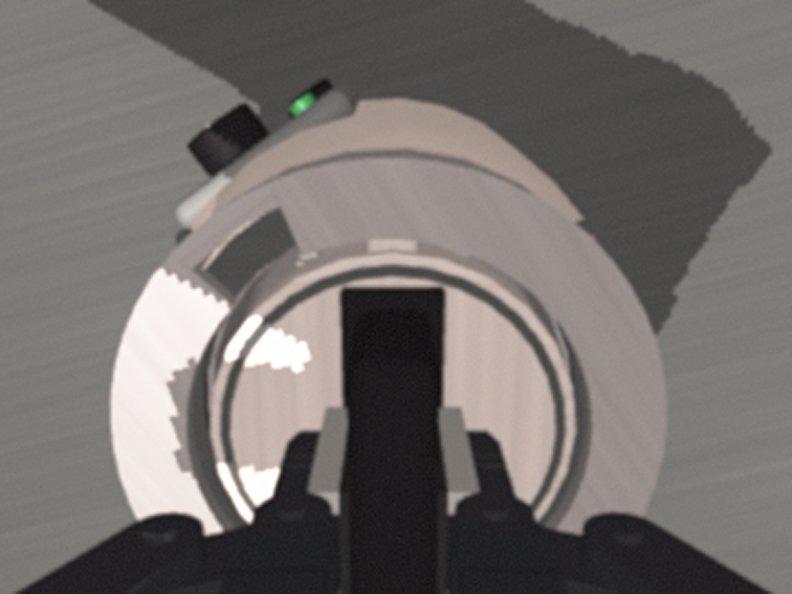

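The cover has turned about 34° with the lug under the ring at crop (392,245), and the disc top is at z≈156.6. Continuing to the stop.

Request:
arm_command(
  translation=[
    [0,0,0],
    [0,0,0],
    [0,0,0],
    [0,0,0],
    [0,0,0],
    [0,0,0],
    [0,0,0],
    [0,0,0],
  ],
  rotation=[
    [0,0,0.1],
    [0,0,0.2],
    [0,0,0.3],
    [0,0,0.4],
    [0,0,0.5],
    [0,0,0.6],
    [0,0,0.7],
    [0,0,0.78],
  ],
)

```text
t: 10.47
ee_pos: [466.2, 168.1, 162.5]
tool_rot: [179.9, -0.0, 30.9]
contact_force: [-0.6, -1.8, 4.7]
opening: 14.7
```

```bash
python3 -c "
from h import *
did([0,0,0],[0,0,.78]); s=st()
"
```

```text
cmd [465.74 168.38 162.11] [180.     0.    31.11]
t 10.47 pos [466.2 168.1 162.5] rot [ 1.7993e+02 -3.0000e-02  3.0890e+01] F [-0.6 -1.8  4.7] M [-0.48  0.12  0.18] op 14.7 q [ 19.  24. -51. 114.  23.  53. -13.]
```

Request:
arm_command(
  translation=[
    [0,0,0],
    [0,0,0],
    [0,0,0],
    [0,0,0],
    [0,0,0],
    [0,0,0],
    [0,0,0],
    [0,0,0],
  ],
  rotation=[
    [0,0,0.03],
    [0,0,0.05],
    [0,0,0.07],
    [0,0,0.09],
    [0,0,0.1],
    [0,0,0.1],
    [0,0,0.1],
    [0,0,0.1],
  ],
)

```text
t: 11.13
ee_pos: [466.1, 168.1, 162.5]
tool_rot: [179.9, -0.0, 25.4]
contact_force: [-0.3, -0.7, 5.8]
opening: 14.8
```

```bash
python3 -c "
from h import *
did([0,0,0],[0,0,.1]); s=st()
p=arm.snapshot('wrist'); save(p,'w9.png'); pickle.dump(p,open('w9.pkl','wb'))
W=cloud(p); V=W[np.isfinite(W[...,0])]; d=np.hypot(V[:,0]-465.7,V[:,1]-168); h=V[(d<38)&(V[:,2]>140)&(V[:,2]<175)]; print('disc top z',np.median(h[:,2]),np.percentile(h[:,2],[20,80]))
g=h[abs(h[:,2]-np.median(h[:,2]))<2.5]; k=np.linalg.lstsq(np.c_[g[:,:2],np.ones(len(g))],g[:,2],rcond=None)[0]; print('tilt deg',np.degrees(k[:2]))
P=V[(d<75)&(abs(V[:,2]-160.5)<1.5)&(d>43)]; print('ring',annulus(P[:,:2],[465.7,168],44,60),np.median(P[:,2]))
print('bar',cv2.minAreaRect(V[(d<45)&(V[:,2]>188)&(V[:,2]<197)][:,:2].astype(np.float32)))
p=arm.snapshot('scene'); save(p,'s9.png'); 
"
```

```text
cmd [465.74 168.38 162.11] [180.     0.    25.38]
t 11.13 pos [466.1 168.1 162.5] rot [ 1.7993e+02 -3.0000e-02  2.5450e+01] F [-0.3 -0.7  5.8] M [-0.44  0.15  0.29] op 14.8 q [ 18.  23. -49. 114.  22.  53. -18.]
disc top z 156.54298874853717 [155.93664741 157.46571524]
tilt deg [-0.18102213  0.3547478 ]
ring [465.76816546 167.66890925] 159.91665723348078
bar ((463.93011474609375, 168.37179565429688), (38.79513168334961, 57.6796989440918), 3.1627209186553955)
```

View pics/w9.png

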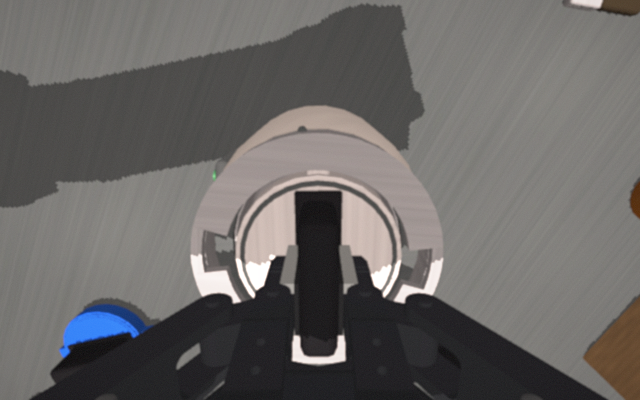

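View pics/s9.png

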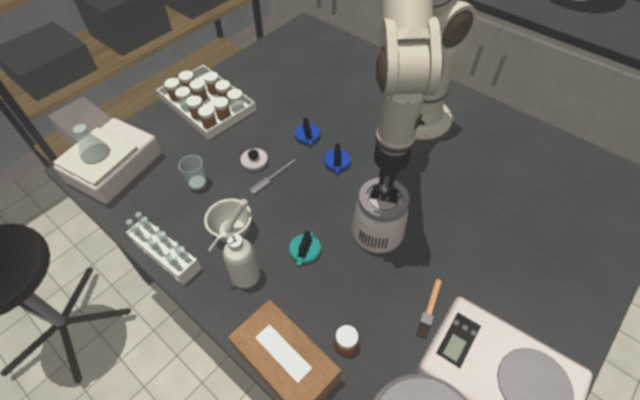

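Request:
arm_command(
  translation=[
    [0,0,0],
    [0,0,0],
    [0,0,0],
    [0,0,0],
    [0,0,0],
    [0,0,0],
    [0,0,0],
    [0,0,0],
  ],
  rotation=[
    [0,0,0.01],
    [0,0,0.02],
    [0,0,0.02],
    [0,0,0.02],
    [0,0,0.02],
    [0,0,0.02],
    [0,0,0.02],
    [0,0,0.02],
  ],
)

```text
t: 11.9
ee_pos: [466.0, 168.1, 162.5]
tool_rot: [179.9, -0.0, 24.4]
contact_force: [-1.1, -1.4, 5.7]
opening: 14.7
```

```bash
python3 -c "
from h import *
did([0,0,0],[0,0,.02]); s=st()
p=arm.snapshot('wrist'); save(p,'w10.png',(160,90,480,330),2.4)
W=cloud(p); V=W[np.isfinite(W[...,0])]; d=np.hypot(V[:,0]-465.7,V[:,1]-168); h=V[(d<38)&(V[:,2]>140)&(V[:,2]<175)]; print('disc top z',np.median(h[:,2]))
# slot angle in view vs tool
c=np.array([465.75,167.7]); D=W[...,:2]-c; r=np.hypot(D[...,0],D[...,1]); a=np.degrees(np.arctan2(D[...,1],D[...,0]))%360
for A in (20,200):
    m=(r>48)&(r<53)&(abs(a-A)<18)&(W[...,2]<157); print(A,m.sum(),a[m].mean() if m.any() else None,np.percentile(a[m],[1,99]) if m.any() else '')
lug=(r>42)&(r<52)&(abs(a-115)<12)&(W[...,2]<156.5)&(W[...,2]>145); print('lug',lug.sum(),a[lug].mean() if lug.any() else None)
E=[]
L=h[abs(h[:,2]-np.median(h[:,2]))<2.5]
V2=V[(d<43)&(abs(V[:,2]-np.median(h[:,2]))<2)]; dd=np.hypot(V2[:,0]-465.7,V2[:,1]-168); aa=np.degrees(np.arctan2(V2[:,1]-168,V2[:,0]-465.7))%360
for lo in range(30,210,4):
    q=(aa>=lo)&(aa<lo+4)
    if q.sum()>5: E.append(V2[q][np.argsort(dd[q])[-3:]].mean(0)[:2])
E=np.array(E); print('cover centre',len(E),fitcirc(E,41,[465.7,168]))
s=st()
"
```

```text
cmd [465.74 168.38 162.11] [180.     0.    24.24]
t 11.9 pos [466.  168.1 162.5] rot [ 1.7992e+02 -3.0000e-02  2.4380e+01] F [-1.1 -1.4  5.7] M [-0.52  0.14  0.66] op 14.7 q [ 18.  23. -49. 114.  22.  53. -18.]
disc top z 156.53080413223992
20 294 12.093578762698403 [ 2.42235552 22.25506176]
200 296 208.4766862993484 [198.65925691 217.76648299]
lug 16 113.05105796165006
cover centre 45 [466.69405705 167.58053345]
t 11.95 pos [466.1 168.1 162.5] rot [ 1.7992e+02 -3.0000e-02  2.4380e+01] F [-0.4 -1.4  5.2] M [-0.47  0.13  0.7 ] op 14.7 q [ 18.  23. -49. 114.  22.  53. -18.]
```

View pics/w10.png

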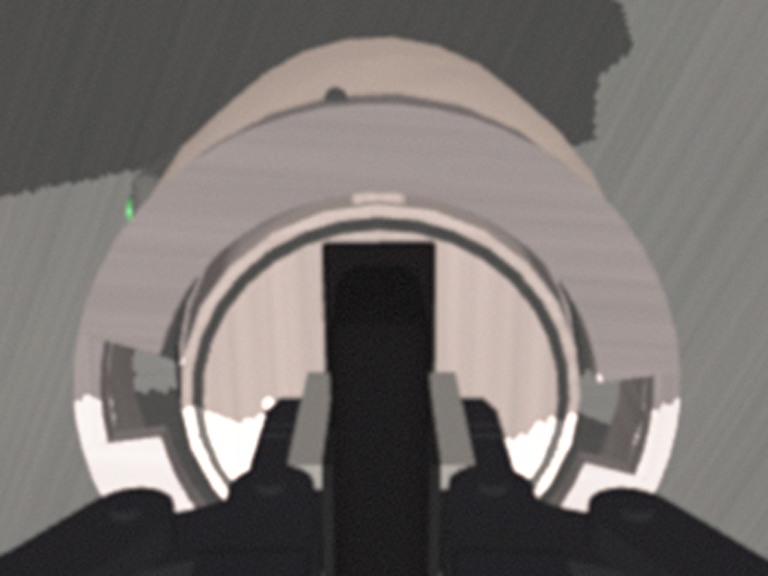

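The wrist moment rose from 0.29 to about 0.7 N m over the last 0.02 rad, so the cover is firmly on the stop. The disc top is at z≈156.5, which puts the origin about 23.5 mm below the collar. The cover is centred within about 1 mm. Handing in.

```bash
python3 -c "
from h import *
print(arm.close_job()); st()
"
```

```text
the job is handed in; nothing more can be done
None
the job is handed in; nothing more can be done
```

I took the silver bayonet cover by its grip bar, lowered its lugs through the mill's slots, pressed it in and turned it clockwise to the stop. I handed the job in at about 12 s, still gripping and pushing. No verdict is reported.

- **Turn:** the tool turned about 86° (1.50 rad) clockwise from the slots. Over the last 0.02 rad the wrist moment rose from 0.29 to about 0.7 N m, beyond the spring's 0.26, so the cover is on the stop. The lug still shows in line with the bar, so the grip did not slip.
- **Depth:** the cover's origin is about 23.5 mm below the collar top, which is about 7 mm into the spring.
- **Level and centring:** the tilt was about 0.4° just before the final nudge, and the cover is within about 1 mm of the collar axis.
- **Grip:** the jaws were set to 90 N. The measured opening was about 14.7 mm on the 16 mm bar, a small mismatch that was there from the first grasp.
- **Other things on the bench:** they look unmoved in the last scene picture. I did not measure their positions.
- **Less reliable check:** my depth-based reading of the slot angles at the end was off by about 8°, one way on each side, most likely because the view was oblique and the slots partly hidden. The two sides average 20.3°, which matches the 20.4° measured before insertion.

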